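# Tip the bedside play set back into its sorter box

### The job

Put the play set away: lift the whistle ring up and off its hook and put it on the white scoop tray beside the two worry stones, and put every maple block lying about on the cubby top onto the tray too. When the whole set is together on the tray, take the tray by its wooden grip and tip the load over its open end into the open maple sorter box, so that every piece ends up inside the box (put in by hand any that miss). Finally set the empty tray back upright on its cork mat, and leave the other things on the cubby top where they are.

Things in the scene. Friction and masses are not known exactly. Their poses are not given: they have to be found in the camera images.
- tray_floor (a point): white metal scoop tray, loose, about 0.24 kg. Point at the centre of its inner floor, 6 mm above its underside; x axis to the closed end with the grip, y across, z up. Inner floor 180 (x) x 150 (y) mm, continued at the open pouring end (-x) by a 35 mm tongue rising 6 mm. Side and end walls 6 mm thick, 35 mm high, the sides run along the tongue too. Parts on it slide when tilted beyond 25 to 36 degrees
- tray_grip (a point): where to pinch the tray's upright wooden grip: 62 mm above the tray's underside, 97 mm along the tray's x from its centre. The grip is a plate 14 mm thick (along the tray's x), 70 mm wide (along y), its top 85 mm above the underside, well above the walls; same axes as the tray
- tray_lip (a point): middle of the tray's pouring edge, at the open end: 125 mm from the tray centre along -x, 12 mm above the underside; the edge is 150 mm wide
- mat: cork mat, fixed, 280 (x) x 220 (y) x 3 mm, the tray's place; origin at the centre of its underside; at the start the tray stands on it, the grip end towards the mat's +x, away from the robot
- sorter_in (a point): open-topped maple shape sorter box, fixed, with dark shape cut-outs (look only) in its walls; point at the centre of its inner floor, 8 mm above the cubby top. Outside 220 (x) x 240 (y) x 85 mm high, walls 8 mm, inside 204 x 224 x 77 mm deep; its -x side faces roughly towards the robot
- ring_c (a point): stainless whistle ring, 45 g, hanging on the hook at the start. Point at the ring's centre: 54 mm outer, 40 mm inner diameter, 10 mm thick along its x axis (the ring's axis); a 12 mm whistle tube sticks out at its -z side to 51 mm from the centre. While it hangs, x is level and in line with the hook's arm, y level, z up, and the ring's inside top rests on the arm
- hook_tip (a point): tip of the fixed stand's hook; its x axis points from the tip to the upright post 91 mm away. The level arm, 7 mm round, its centre 130 mm above the cubby top, has its end turned up, the tip point 11 mm above the arm's centre line. The ring hangs 29 mm from the tip towards the post and comes free when raised 16 to 30 mm, then drawn along -x past the tip
- round_c (a point): solid maple block, 34 mm high, standing upright at the start; point at its centre, z up through its height; round, 34 mm across
- square_c (a point): solid maple block, 34 mm high, standing upright at the start; point at its centre, z up through its height; square, 32 x 32 mm
- hex_c (a point): solid maple block, 34 mm high, standing upright at the start; point at its centre, z up through its height; hexagonal, 34 mm across flats, one pair of flats faces its +x and -x
- oblong_c (a point): solid maple block, 34 mm high, standing upright at the start; point at its centre, z up through its height; oblong, 26 (x) x 44 (y) mm
- cross_c (a point): solid maple block, 34 mm high, standing upright at the start; point at its centre, z up through its height; plus-shaped, 42 mm across along x and y, arms 14 mm wide
- stone_a_c (a point): one of two smooth blue-glazed ceramic worry stones, 38 mm round discs 13 mm thick, 30 g, on the tray at the start; point at its centre
- stone_b_c (a point): one of two smooth blue-glazed ceramic worry stones, 38 mm round discs 13 mm thick, 30 g, on the tray at the start; point at its centre
- cone: mustard silicone stacking cone, 72 mm wide, 88 mm high; origin at the centre of its underside; not part of the set, leave it alone
- light_cube: frosted white acrylic light cube, 75 mm, with a grey button on top; origin at the centre of its underside; not part of the set, leave it alone
- toy_car: wooden toy car, 90 x 48 x 52 mm; origin at the centre of its underside; not part of the set, leave it alone
- cup: white ceramic cup, 72 mm wide, 75 mm high; origin at the centre of its underside; not part of the set, leave it alone
- clock: white bedside clock, 40 x 85 x 75 mm; origin at the centre of its underside; not part of the set, leave it alone
- board_book: closed board book lying flat, 100 x 120 x 16 mm; origin at the centre of its underside; not part of the set, leave it alone

How it is judged:
By the outcome, as a careful person would: the job done as asked, in the order asked, and still so for the second after the job is handed in, with the robot touching nothing.
Of block_round, block_square, block_hex, block_oblong, block_cross only 3 to 5 are there at a start; the rules pass over those that are not, and their reading is None.
At some moment in a run one of block_round, block_square, block_hex, block_oblong, block_cross may be knocked a few centimetres aside while the robot is not near it.
It also fails if it takes over 210 s, if anything falls off the work surface, if the arm or the gripper's body presses on something with over 40 N, if the wrist force passes 120 N, or if a joint passes its speed limit or range.

### The arm

A 6-joint arm with a two-finger parallel gripper is mounted at the origin on the work surface. World frame = base frame: x ahead of the robot, y to its left, z up, the work surface at z = 0. Lengths are in m, angles in rad, forces in N, time in s.
With the tool pointing down it reaches from about 0.275 to 0.825 m from the base axis. Payload 4.9 kg.
Tool frame: the origin (TCP) lies midway between the tips of the shut fingers; the grasp point (between the pads) lies 19 mm behind it; z points along the fingers, x is the direction in which the jaws open and shut, and the axes are right-handed (so a half turn about z gives the same grasp; the last joint's range is limited). The gripper opens to 85 mm and grips with 20 to 120 N. Pads are 22 mm wide; open, the fingers measure 114 mm over their backs; the gripper's body (76 mm by 85 mm) begins 54 mm behind the grasp point. The pads swing forward as they close: fully open they stand 13 mm farther back than shut.
Start: joints at [0.973, 0.326, -0.193, 1.052, 0, 1.437], TCP at [0.246, 0.492, 0.231] pointing down, gripper open.
Joint ranges: [-2.65, 2.65], [-0.97, 1.79], [-1.3, 1.35], [-1.93, 2.1], [-1.47, 1.37], [-3.14, 3.14]. Speed limits (rad/s): [2.57, 2.57, 3.14, 3.14, 3.14, 3.14].

### API

Orientations are given as a unit quaternion [x, y, z, w].
In Python, from plant import * gives the robot as it stands.
- The arm moves only by the shell command python3 -m jog 'ROWS' [FORCE]. ROWS is JSON, a list of rows, each a list of 3 entries, a list of its own where there are three numbers: the finger opening in mm, from 0 to 85.4, then the shift along the tool's x, y, z in units of 25 mm (1.0 is 25 mm), then the turn, a rotation vector about the tool's x, y, z in rad. A call has 1 to 12 rows; each row is the pose to reach, as a shift and turn from the pose commanded when the call began, along the tool's axes at that moment; what a row does not reach only later rows make up. A row lasts 1/8 s, in which the tool goes at most 62.5 mm and 10.7 degrees, less where a joint would pass 70% of its speed; a pose out of reach is approached as far as the arm can. A call with a gripper value outside its range is refused whole. The fingers move at their own pace and stop on an object; FORCE is the grip in N (left out, the last holds). Time passes only in rows, so rows that repeat a pose let the fingers close. It gives the time, the measured TCP pose, the force and the opening at its end, in the units of the state.
- state(): the state, without advancing time (a new reading comes with each control period).
- grab_frame(name): name is "side" or "top"; returns (picture, depth): 400x640x3 uint8, blue, green, red; 400x640 float32, m along the optical axis (not along the pixel's ray), 0 where there is no reading.
- camera_info(name): a dict with "fx", "fy", "cx", "cy" (pixels), "dist" ([k1, k2, p1, p2, k3] as OpenCV has them; the pictures are not rectified), "rvec" (rotation vector, rad) and "tvec" (3), from world to camera coordinates, as OpenCV has them. Camera axes: x right, y down, z forward; pixel columns grow to the right and rows downward; lengths in m; the calibration is good to about 2 mm. A picture is of the moment at which its call begins. camera_info takes no time and is no camera call.
- finish_job(): hands the job in, once; it reports no verdict.
The state is a dict: "t": time; "qpos": joint angles; "joint_velocities": joint speeds; "tau": joint torques, N m; "eef_pos": TCP position; "tool_rot": TCP orientation; "force": force on the tool from outside, world axes, zero at the start; "ft_torque": the same for the moment, N m; "finger_gap": finger opening in m.
Only numpy, scipy, OpenCV 4.12 (cv2) and the standard library are available. Lean on these libraries where they do the work, as an engineer would, in place of code of your own. Each camera call takes 0.05 s, during which the arm holds its last target. There are 200 camera calls.

## Working session

There is one attempt and no reset: what is moved stays moved. The work goes in short steps, Python scripts to look and compute and a shell command to move; the robot and the scene stay as the last step left them, time stands still between calls to the robot, and variables do not carry over. Pictures are saved under pics/ and viewed, about 12 in all and at most 16, crops included, and the job is handed in when it is done.

```bash
ls; mkdir -p pics; python3 - <<'E'
from plant import *
import cv2, numpy as np
for n in ("top","side"):
    p,d=grab_frame(n); cv2.imwrite(f"pics/{n}0.png",p); np.save(f"pics/{n}0.npy",d)
    print(n,camera_info(n))
print(state())
E
```

```text
pics
top {'fx': 379.4358861244513, 'fy': 379.4358861244513, 'cx': 323.24495477468133, 'cy': 199.99987331987106, 'dist': array([-0.05909169,  0.        ,  0.        ,  0.        ,  0.        ]), 'rvec': array([ 2.15287763, -2.14613046,  0.15461167]), 'tvec': array([0.02499856, 0.58809512, 1.11166723])}
side {'fx': 363.8692797089088, 'fy': 363.8692797089088, 'cx': 323.29072554548316, 'cy': 199.27237955253972, 'dist': array([-0.0574882,  0.       ,  0.       ,  0.       ,  0.       ]), 'rvec': array([ 0.37878704, -2.58179344,  1.47275935]), 'tvec': array([0.53239681, 0.14697461, 0.93086243])}
{'t': 0.1, 'qpos': array([ 9.72771831e-01,  3.26876425e-01, -1.93504065e-01,  1.05199319e+00,
        5.50664125e-06,  1.43661158e+00]), 'joint_velocities': array([-0.00080558, -0.00258104,  0.00193983, -0.00086779, -0.00036805,
       -0.0008385 ]), 'tau': array([ 1.34752943e-03, -4.44239831e+01,  2.63038087e+01,  7.88163627e-03,
       -8.23508208e-05,  1.45895353e-05]), 'eef_pos': array([0.24574196, 0.4914558 , 0.23056885]), 'tool_rot': array([ 8.50701049e-01,  5.25649220e-01, -7.21479923e-04,  3.18567539e-04]), 'force': array([-0.44713573, -0.86555183, -0.49646398]), 'ft_torque': array([0.04289549, 0.06220083, 0.00018661]), 'finger_gap': 0.08534608841760394}
```

View pics/top0.png

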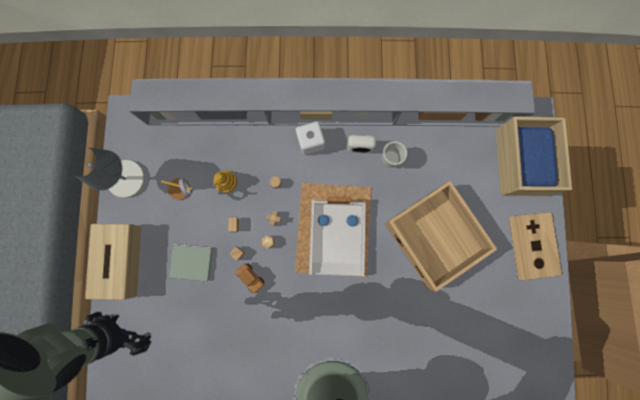

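View pics/side0.png

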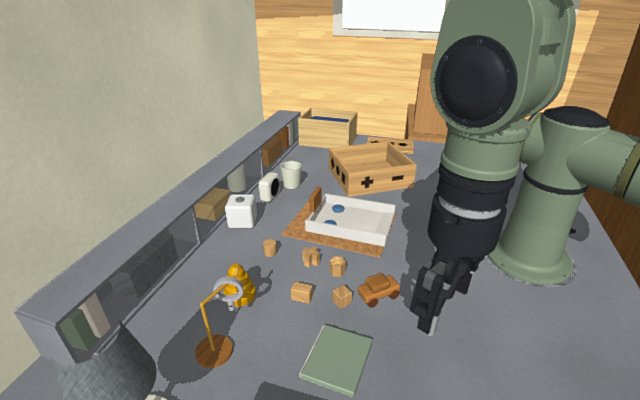

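Top: base at bottom, five blocks at about (276,182), (233,224), (275,218), (268,242), (237,253); tray at (338,238), box (442,236), hook stand (180,188). Side: ring on hook at (230,292), cone just beyond it. Now zoom in and segment.

```bash
cat > h.py <<'E'
from plant import *
import cv2, numpy as np
from scipy.spatial.transform import Rotation as R
def cam(n):
    c=camera_info(n);K=np.array([[c["fx"],0,c["cx"]],[0,c["fy"],c["cy"]],[0,0,1.]])
    return K,np.array(c["dist"]),cv2.Rodrigues(np.array(c["rvec"]))[0],np.array(c["tvec"])
def ray(n,uv):
    K,D,r,t=cam(n);p=cv2.undistortPoints(np.array(uv,float).reshape(-1,1,2),K,D)[:,0]
    return -r.T@t,np.c_[p,np.ones(len(p))]@r
def onz(n,uv,z):
    o,d=ray(n,uv);return (o+d*((z-o[2])/d[:,2])[:,None])
def proj(n,X):
    K,D,r,t=cam(n);return cv2.projectPoints(np.array(X,float).reshape(-1,1,3),cv2.Rodrigues(r)[0],t,K,D)[0][:,0]
def cloud(n,d):
    v,u=np.mgrid[:400,:640];o,q=ray(n,np.c_[u.ravel(),v.ravel()])
    return (o+q*d.ravel()[:,None]).reshape(400,640,3)
def rect(n,img,x0,x1,y0,y1,z,s):
    """picture rectified to plane z: s px/mm, +x up, +y left"""
    w,h=int((y1-y0)*1000*s),int((x1-x0)*1000*s);j,i=np.meshgrid(np.arange(w),np.arange(h))
    X=np.c_[(x1-i.ravel()/s/1000),(y1-j.ravel()/s/1000),np.full(w*h,z)]
    m=proj(n,X).astype(np.float32).reshape(h,w,2);return cv2.remap(img,m,None,cv2.INTER_CUBIC)
E
python3 - <<'E'
from h import *
p=cv2.imread("pics/top0.png");d=np.load("pics/top0.npy")
P=cloud("top",d)
for uv in [(276,182),(233,224),(275,218),(268,242),(237,253),(338,250),(323,220),(351,220),(442,236),(225,180),(300,250),(338,202)]:
    print(uv,P[uv[1],uv[0]].round(4))
c=P[182,276];a=P[253,237]
x0,x1=a[0]-.05,c[0]+.05;y0,y1=c[1]-.06,a[1]+.06
r=rect("top",p,x0,x1,y0,y1,.034,2.2);cv2.imwrite("pics/blk.png",r);print(x0,x1,y0,y1,r.shape)
s=cv2.imread("pics/side0.png")[250:380,180:360];cv2.imwrite("pics/hook.png",cv2.resize(s,None,fx=4,fy=4,interpolation=cv2.INTER_CUBIC))
E
```

```text
(276, 182) [0.6449 0.1728 0.0325]
(233, 224) [0.5145 0.3011 0.0338]
(275, 218) [0.533  0.1729 0.0374]
(268, 242) [0.4606 0.1932 0.033 ]
(237, 253) [0.4271 0.2859 0.0345]
(338, 250) [ 0.4376 -0.0189  0.0109]
(323, 220) [0.5287 0.0274 0.0226]
(351, 220) [ 0.5294 -0.0589  0.0182]
(442, 236) [ 0.4808 -0.3419  0.0109]
(225, 180) [0.6434 0.3213 0.0706]
(300, 250) [0.4373 0.098  0.0032]
(338, 202) [ 0.5803 -0.0175  0.0542]
0.3770693022857822 0.6949154550215271 0.11279070481975373 0.34585227380866385 (699, 512, 3)
```

View pics/blk.png

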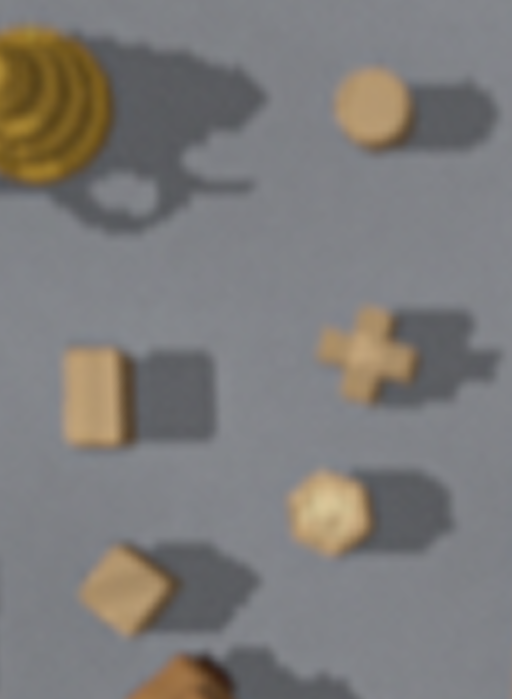

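View pics/hook.png

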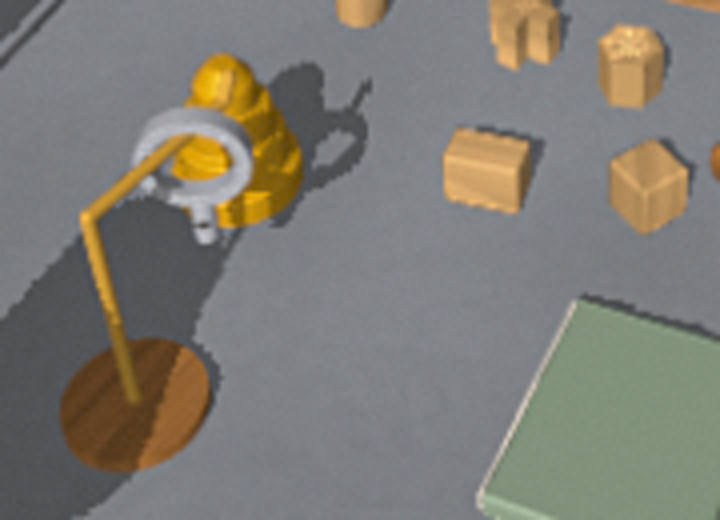

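Blocks: round, cross, oblong, hex, square all present, no overlap. The ring hangs on the tip end of the arm; the cone stands beyond in the side view. Now measure blocks, tray, hook.

```bash
cat > blocks.py <<'E'
from h import *
def blocks(p,x0=.37,x1=.70,y0=.10,y1=.35,z=.034,s=3):
    r=rect("top",p,x0,x1,y0,y1,z,s);h=cv2.cvtColor(r,cv2.COLOR_BGR2HSV)
    m=cv2.inRange(h,(8,50,110),(24,150,255))
    out=[]
    for c in cv2.findContours(m,cv2.RETR_EXTERNAL,cv2.CHAIN_APPROX_NONE)[0]:
        a=cv2.contourArea(c)/s/s
        if 300<a<2500:
            (u,v),(w,hh),an=cv2.minAreaRect(c)
            out.append((x1-v/s/1000,y1-u/s/1000,w/s,hh/s,an,a))
    return out,r
if __name__=="__main__":
    p=cv2.imread("pics/top0.png")
    for b in blocks(p)[0]: print(np.round(b,4))
E
python3 blocks.py; python3 - <<'E'
from h import *
p=cv2.imread("pics/top0.png")
a=rect("top",p,.55,.72,.33,.55,.13,2.2)   # hook
b=rect("top",p,.36,.66,-.12,.12,.038,2.2) # tray
cv2.imwrite("pics/hk.png",a); 
h=max(a.shape[0],b.shape[0]);f=lambda i:cv2.copyMakeBorder(i,0,h-i.shape[0],0,0,cv2.BORDER_CONSTANT)
b2=cv2.resize(b,None,fx=.6,fy=.6)
cv2.imwrite("pics/m1.png",np.hstack([f(a),f(b2)])[:400]);print(a.shape,b2.shape)
# box by depth/side rims
d=np.load("pics/top0.npy");P=cloud("top",d)
m=((P[...,2]>.072)&(P[...,2]<.1)&(P[...,1]<-.15)&(P[...,1]>-.5)&(P[...,0]<.68)&(P[...,0]>.3)).astype(np.uint8)
pts=P[m>0][:,:2].astype(np.float32);print("box",len(pts),cv2.minAreaRect(pts*1000))
E
```

```text
[3.842000e-01 2.685000e-01 2.700000e+01 4.433330e+01 9.000000e+01
 6.964444e+02]
[4.2640000e-01 2.8900000e-01 3.4428900e+01 3.3581100e+01 3.8927500e+01
 1.0282222e+03]
[4.6150000e-01 1.9610000e-01 3.8349500e+01 3.6587300e+01 8.2405400e+01
 1.0926111e+03]
[5.1430000e-01 3.0320000e-01 4.5333300e+01 2.7000000e+01 9.0000000e+01
 1.1615556e+03]
[4.6120000e-01 1.0650000e-01 1.7966670e+02 1.1666700e+01 9.0000000e+01
 1.0379444e+03]
[5.3360000e-01 1.7860000e-01 4.0228800e+01 3.8662500e+01 5.6853000e+01
 1.1149444e+03]
[6.464000e-01 1.766000e-01 3.488390e+01 3.464820e+01 4.500000e+01
 9.531667e+02]
(373, 484, 3) (396, 317, 3)
box 1097 ((481.3492126464844, -321.26361083984375), (243.86358642578125, 223.9990234375), 33.00606155395508)
```

View pics/m1.png

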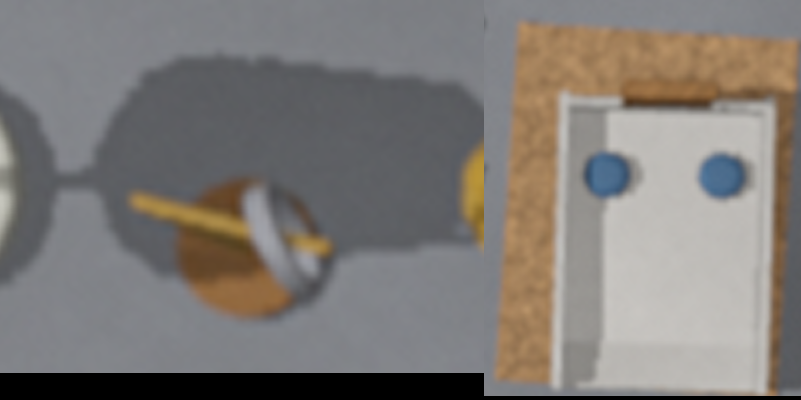

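```bash
cat >> h.py <<'E'
def pose(x,y,z,yaw,tx=0,ty=0):
    """tool down, tool x at world yaw (deg), then turned about its own x / y (deg)"""
    q=R.from_euler('z',yaw,degrees=True)*R.from_euler('x',180,degrees=True)*R.from_euler('xy',[tx,ty],degrees=True)
    return np.array([x,y,z]),q
def plan(*W,start=None):
    s=state();p0,q0=start or (s["eef_pos"],R.from_quat(s["tool_rot"]));pl,ql=p0,q0
    for w in W:
        p,q=pose(*w) if len(w)!=2 else w
        v=q0.inv().apply(p-p0)/.025;rv=(q0.inv()*q).as_rotvec()
        n=max(np.linalg.norm(p-pl)/.0625,np.degrees((ql.inv()*q).magnitude())/10.7);pl,ql=p,q
        print("  shift",v.round(2).tolist(),"turn",(rv.round(3)+0).tolist(),"rows %.1f"%n)
E
python3 - <<'E'
from h import *
p=cv2.imread("pics/top0.png")
print("tip,ringc,post px side",proj("side",[[.608,.4,.141],[.6147,.428,.1135],[.629,.4886,.13]]).round(1).tolist(),"seen ~ (229,284),(228,290),(202,304)")
s=3;r=rect("top",p,.34,.62,-.13,.10,.038,s);h=cv2.cvtColor(r,cv2.COLOR_BGR2HSV)
m=cv2.inRange(h,(0,0,105),(179,40,255));n,l,st,c=cv2.connectedComponentsWithStats(m)
f=lambda q:(.62-q[1]/s/1000,.10-q[0]/s/1000)
k=1+np.argmax(st[1:,4]);cn=max(cv2.findContours((l==k).astype(np.uint8),0,1)[0],key=cv2.contourArea)
q=cv2.minAreaRect(cn);print("tray",f(q[0]),np.array(q[1])/s,q[2])
r2=rect("top",p,.34,.62,-.13,.10,.088,s);h=cv2.cvtColor(r2,cv2.COLOR_BGR2HSV);m=cv2.inRange(h,(5,110,40),(18,255,190))
cn=[c for c in cv2.findContours(m,0,1)[0] if cv2.contourArea(c)>300]
for c in cn: q=cv2.minAreaRect(c);print("brown@.088",f(q[0]),np.array(q[1])/s,q[2])
print("high pts")
P=cloud("top",np.load("pics/top0.npy"));k=(P[...,2]>.06)&(P[...,2]<.1)&(abs(P[...,1]+.02)<.06)&(abs(P[...,0]-.59)<.04);print(P[k].mean(0),P[k].min(0),P[k].max(0))
mb=cv2.inRange(cv2.cvtColor(rect("top",p,.34,.62,-.13,.10,.02,s),cv2.COLOR_BGR2HSV),(95,80,50),(120,255,255))
for c in cv2.findContours(mb,0,1)[0]:
    if cv2.contourArea(c)>300:q=cv2.minAreaRect(c);print("stone",f(q[0]),np.array(q[1])/s)
print("to ring");plan((.6147,.428,.24,166.7),(.6147,.428,.089,166.7))
E
```

```text
tip,ringc,post px side [[235.5, 269.5], [226.9, 289.7], [200.7, 305.0]] seen ~ (229,284),(228,290),(202,304)
tray (0.4653333333333334, -0.014833333333333323) [249.33333333 229.66666667] 90.0
brown@.088 (0.4972443644205729, -0.0026938680013020716) [200.21079508 253.69940186] 3.333850622177124
high pts
[ 0.58454771 -0.01875358  0.08469983] [ 0.5790327  -0.05439913  0.06086528] [0.59360124 0.01316367 0.09269054]
stone (0.5285, -0.06166666666666665) [30.33333333 32.        ]
stone (0.529, 0.026833333333333334) [32.         31.66666667]
to ring
  shift [4.33, 14.33, -0.39] turn [-0.002, 0.001, -1.803] rows 9.7
  shift [4.34, 14.34, 5.65] turn [-0.002, 0.001, -1.803] rows 2.4
```

```bash
python3 -m jog '[[85,[2.2,7.2,-0.4],[0,0,-0.9]],[85,[4.33,14.33,-0.4],[0,0,-1.8]],[85,[4.33,14.33,-0.4],[0,0,-1.8]],[85,[4.33,14.33,-0.4],[0,0,-1.8]],[85,[4.33,14.33,-0.4],[0,0,-1.8]],[85,[4.33,14.33,-0.4],[0,0,-1.8]],[85,[4.33,14.33,-0.4],[0,0,-1.8]],[85,[4.33,14.33,-0.4],[0,0,-1.8]],[85,[4.33,14.33,-0.4],[0,0,-1.8]],[85,[4.33,14.33,-0.4],[0,0,-1.8]],[85,[4.33,14.33,-0.4],[0,0,-1.8]],[85,[4.33,14.33,-0.4],[0,0,-1.8]]]' 30; python3 - <<'E'
from h import *
print(state()["qpos"].round(2))
plan((.6147,.428,.24,166.7),(.6147,.428,.089,166.7))
E
```

```text
t: 1.6
eef_pos: [0.6147, 0.4284, 0.2409]
tool_rot: [0.118, 0.993, -0.0, -0.0]
force: [-0.2, -0.9, 0.1]
finger_gap: 0.085
[ 0.51  0.73  0.5   1.34  0.   -0.82]
  shift [-0.0, -0.02, 0.03] turn [0.0, -0.001, -0.004] rows 0.0
  shift [-0.01, -0.01, 6.07] turn [0.0, -0.001, -0.004] rows 2.4
```

```bash
python3 -m jog '[[85,[0,0,2],[0,0,0]],[85,[0,0,4],[0,0,0]],[85,[0,0,5.5],[0,0,0]],[85,[0,0,6.05],[0,0,0]],[85,[0,0,6.05],[0,0,0]],[50,[0,0,6.05],[0,0,0]],[50,[0,0,6.05],[0,0,0]],[50,[0,0,6.05],[0,0,0]],[50,[0,0,6.05],[0,0,0]],[50,[0,0,6.05],[0,0,0]]]' 30; python3 - <<'E'
from h import *
p,d=grab_frame("side"); cv2.imwrite("pics/s1.png",cv2.resize(p[200:380,150:390],None,fx=3,fy=3,interpolation=cv2.INTER_CUBIC)); print(state()["finger_gap"],state()["force"])
E
```

```text
t: 2.85
eef_pos: [0.6149, 0.4285, 0.0901]
tool_rot: [0.117, 0.993, 0.0, 0.0]
force: [0.2, -0.5, 0.8]
finger_gap: 0.0499
0.049972773653386496 [-0.35072087 -0.16535954 -0.95142036]
```

View pics/s1.png

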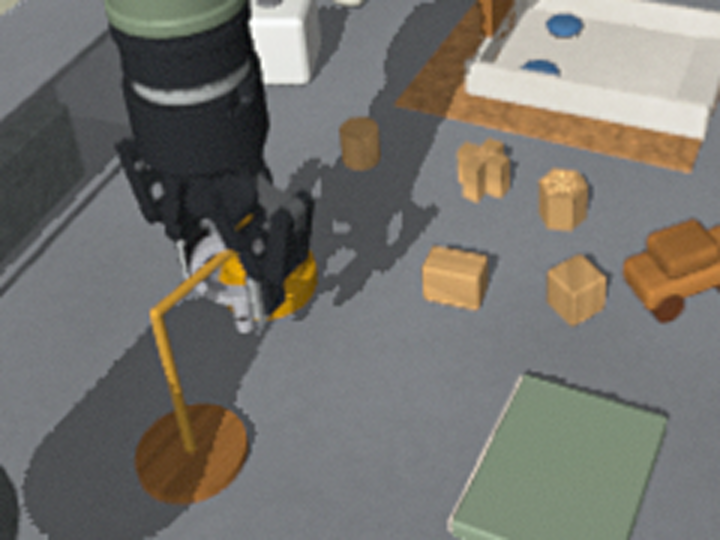

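Ring sits between the fingers, but the opening went to the commanded 50 mm, so I close further and see where it stalls.

```bash
python3 -m jog '[[30,[0,0,0],[0,0,0]],[30,[0,0,0],[0,0,0]],[30,[0,0,0],[0,0,0]],[30,[0,0,0],[0,0,0]]]' 30; python3 - <<'E'
from h import *
p,d=grab_frame("top"); cv2.imwrite("pics/t1.png",rect("top",p,.54,.70,.34,.52,.13,4));print(state()["force"],state()["finger_gap"])
E
```

```text
t: 3.4
eef_pos: [0.615, 0.4284, 0.0901]
tool_rot: [0.117, 0.993, -0.0, 0.0]
force: [0.1, -0.7, 1.1]
finger_gap: 0.0303
[ 0.95907798 -0.89754863  0.07884215] 0.03012754809665859
```

View pics/t1.png

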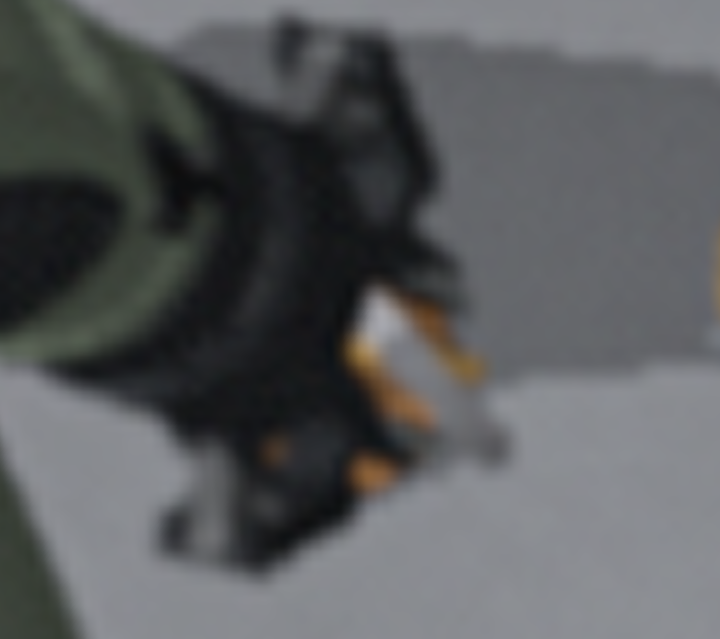

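```bash
python3 - <<'E'
from h import *
p,d=grab_frame("side"); cv2.imwrite("pics/s2.png",cv2.resize(p[240:330,190:280],None,fx=6,fy=6,interpolation=cv2.INTER_CUBIC))
s=state();q=R.from_quat(s["tool_rot"]);e=s["eef_pos"]
print(proj("side",[e+q.apply([x,0,-.0]) for x in(-.02,0,.02)]+[e+q.apply([0,0,-.019])]).round(1).tolist())
E
```

```text
[[220.7, 294.9], [228.4, 298.8], [236.4, 302.8], [227.0, 291.5]]
```

View pics/s2.png

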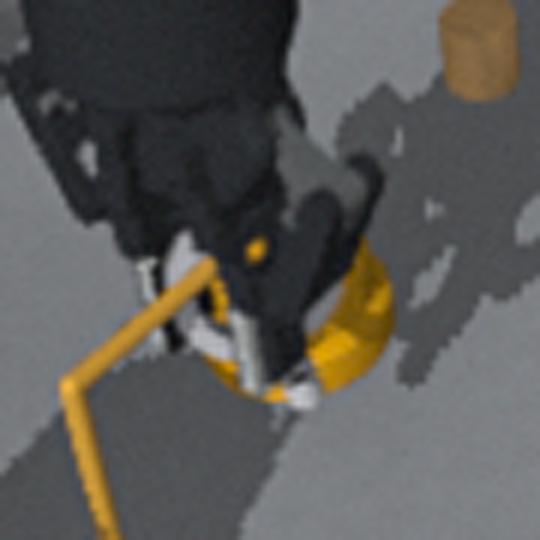

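Ring (side crop around (250,310)) slipped out of the pads toward the tip, yawed, still on the hook. Open, back off upward and re-measure.

```bash
python3 -m jog '[[85,[0,0,0],[0,0,0]],[85,[0,0,0],[0,0,0]],[85,[0,0,0],[0,0,0]],[85,[0,0,0],[0,0,0]],[85,[0,0,-2],[0,0,0]],[85,[0,0,-4],[0,0,0]],[85,[0,-2,-6],[0,0,0]],[85,[0,-4.4,-6],[0,0,0]],[85,[0,-6,-6],[0,0,0]],[85,[0,-6,-6],[0,0,0]],[85,[0,-6,-6],[0,0,0]]]' 30; python3 - <<'E'
from h import *
p,d=grab_frame("top");np.save("pics/t2.npy",d)
q,e=grab_frame("side");np.save("pics/s3.npy",e);cv2.imwrite("pics/s3full.png",q);cv2.imwrite("pics/t2full.png",p)
a=rect("top",p,.56,.68,.36,.52,.13,3);b=cv2.resize(q[255:325,190:260],(360,360),interpolation=cv2.INTER_CUBIC)
cv2.imwrite("pics/m2.png",np.hstack([a,b]));print(a.shape)
print("camC",[ray(n,[[0,0]])[0].round(3).tolist() for n in("top","side")])
for n,d in(("top",d),("side",e)):
    P=cloud(n,d);k=(P[...,2]>.075)&(P[...,2]<.16)&(abs(P[...,0]-.615)<.05)&(P[...,1]>.37)&(P[...,1]<.5)
    im=p if n=="top" else q;h=cv2.cvtColor(im,cv2.COLOR_BGR2HSV);g=k&(h[...,1]<60);print(n,g.sum(),P[g].mean(0).round(4),P[g].min(0).round(4),P[g].max(0).round(4))
    X=P[g];u,s,v=np.linalg.svd(X-X.mean(0));print(s,v[2])
E
```

```text
t: 4.88
eef_pos: [0.5804, 0.283, 0.2404]
tool_rot: [0.117, 0.993, 0.0, 0.0]
force: [-0.8, 0.7, -0.4]
finger_gap: 0.0852
(360, 480, 3)
camC [[0.426, 0.03, 1.183], [0.3, 0.849, 0.601]]
top 6 [0.5917 0.4078 0.1091] [0.5882 0.4068 0.1041] [0.5953 0.4099 0.117 ]
[0.01197883 0.00621217 0.00130666] [-0.4081224   0.91250442 -0.02778129]
side 395 [0.61   0.4209 0.1148] [0.5852 0.4061 0.0752] [0.6368 0.475  0.1416]
[0.39296927 0.28839287 0.09641549] [ 0.33755737 -0.94093616 -0.026347  ]
```

View pics/m2.png

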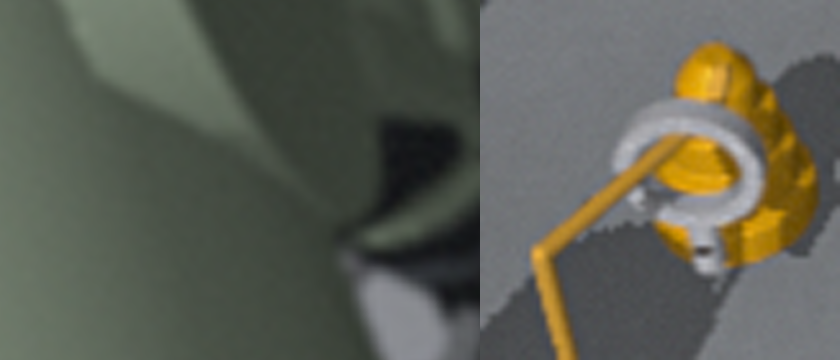

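Ring is hanging again as before (side crop (690,170)); the depth suggests its plane is yawed relative to the arm. Fit it properly.

```bash
python3 - <<'E'
from h import *
from scipy.optimize import least_squares
for tag,n,im,dn in(("old","side","side0.png","side0.npy"),("new","side","s3full.png","s3.npy"),("oldtop","top","top0.png","top0.npy")):
    P=cloud(n,np.load("pics/"+dn));h=cv2.cvtColor(cv2.imread("pics/"+im),cv2.COLOR_BGR2HSV)
    g=(h[...,1]<50)&(np.linalg.norm(P-[.613,.423,.1135],axis=2)<.038)&(P[...,2]>.092)
    X=P[g];
    # points lie on torus-ish ring: in-plane radius 20..27, axial |a|<=5
    def f(v):
        c=v[:3];a=np.array([np.cos(v[3]),np.sin(v[3]),0]);w=(X-c);ax=w@a;r=np.linalg.norm(w-ax[:,None]*a,axis=1)
        return np.r_[np.maximum(abs(ax)-.005,0)+np.maximum(.005-abs(ax),0)*((r>.0205)&(r<.0265)),np.maximum(r-.027,0)+np.maximum(.020-r,0)]
    for y0 in(80,105):
        s=least_squares(f,[.613,.423,.1135,np.radians(y0)],loss="soft_l1",f_scale=.002,x_scale=[.01,.01,.01,.3],diff_step=1e-3);print(tag,len(X),s.x[:3].round(4),np.degrees(s.x[3]).round(1),s.cost*1e6)
    # arm direction in side from yellow pts
    y=(h[...,0]>15)&(h[...,0]<28)&(h[...,1]>120)&(P[...,2]>.118)&(P[...,2]<.145)&(abs(P[...,0]-.62)<.03)&(P[...,1]>.37)&(P[...,1]<.51)
    Y=P[y]; 
    if len(Y)>5:
        u,_,v=np.linalg.svd(Y-Y.mean(0));print(" arm",len(Y),Y.mean(0).round(4),np.degrees(np.arctan2(v[0,1],v[0,0])).round(1),Y[:,1].min().round(4),Y[:,1].max().round(4))
E
```

```text
old 347 [0.614  0.429  0.1133] 99.1 632.9250070739829
old 347 [0.6145 0.4258 0.1135] 112.1 207.76416805481554
 arm 173 [0.6185 0.4506 0.132 ] 75.8 0.3957 0.4895
new 333 [0.6137 0.4186 0.1141] 107.6 366.1496502515097
new 333 [0.6129 0.4222 0.1138] 94.7 703.2430767674863
 arm 171 [0.6187 0.4515 0.1322] 75.9 0.3961 0.4897
oldtop 123 [0.6141 0.425  0.1162] 112.8 213.36019565367118
oldtop 123 [0.6132 0.4253 0.1156] 111.9 178.6893134673148
 arm 49 [0.6183 0.4502 0.1338] -104.0 0.3969 0.4842
```

Ring axis really is at ~108° while the arm is at 76°, so jaws must be at 198°, centre (0.6137, 0.4186).

```bash
python3 - <<'E'
from h import *
plan((.6137,.4186,.24,198),(.6137,.4186,.091,198))
E
```

```text
shift [-0.05, 5.56, -0.0] turn [0.0, 0.0, -0.548] rows 2.9
  shift [-0.05, 5.56, 5.96] turn [0.0, 0.0, -0.548] rows 2.4
```

```bash
python3 -m jog '[[85,[0,2.5,0],[0,0,-0.18]],[85,[-0.05,5,0],[0,0,-0.36]],[85,[-0.05,5.56,0],[0,0,-0.55]],[85,[-0.05,5.56,0],[0,0,-0.55]],[85,[-0.05,5.56,2],[0,0,-0.55]],[85,[-0.05,5.56,4],[0,0,-0.55]],[85,[-0.05,5.56,5.5],[0,0,-0.55]],[85,[-0.05,5.56,5.96],[0,0,-0.55]],[85,[-0.05,5.56,5.96],[0,0,-0.55]],[45,[-0.05,5.56,5.96],[0,0,-0.55]],[45,[-0.05,5.56,5.96],[0,0,-0.55]],[45,[-0.05,5.56,5.96],[0,0,-0.55]]]' 25; python3 -m jog '[[45,[0,0,0],[0,0,0]],[45,[0,0,0],[0,0,0]]]'; python3 - <<'E'
from h import *
q=R.from_euler('z',198,degrees=True);s=state();p=s["eef_pos"];Q=R.from_quat(s["tool_rot"])
u=np.array([-.242,-.97,0])
plan((p+[0,0,.023],Q),(p+[0,0,.023]+u*.06,Q),(p+[0,0,.1]+u*.06,Q))
E
```

```text
t: 6.48
eef_pos: [0.6145, 0.4181, 0.0931]
tool_rot: [-0.157, 0.988, 0.001, 0.001]
force: [-1.9, -0.2, 4.6]
finger_gap: 0.0536
t: 6.72
eef_pos: [0.6145, 0.4182, 0.0931]
tool_rot: [-0.157, 0.988, 0.001, 0.002]
force: [-1.5, -0.3, 6.2]
finger_gap: 0.0531
  shift [-0.0, 0.0, -0.92] turn [0.0, 0.0, 0.0] rows 0.4
  shift [1.27, -2.03, -0.93] turn [0.0, 0.0, 0.0] rows 1.0
  shift [1.26, -2.03, -4.01] turn [0.0, 0.0, 0.0] rows 1.2
```

Gripped at 53 mm. Raise, draw off past the tip, lift.

```bash
python3 -m jog '[[45,[0,0,-0.5],[0,0,0]],[45,[0,0,-0.95],[0,0,0]],[45,[0,0,-0.95],[0,0,0]],[45,[0.5,-0.8,-0.95],[0,0,0]],[45,[0.9,-1.45,-0.95],[0,0,0]],[45,[1.27,-2.03,-0.95],[0,0,0]],[45,[1.27,-2.03,-0.95],[0,0,0]],[45,[1.27,-2.03,-2.5],[0,0,0]],[45,[1.27,-2.03,-4.5],[0,0,0]],[45,[1.27,-2.03,-4.5],[0,0,0]]]'; python3 - <<'E'
from h import *
q,e=grab_frame("side");cv2.imwrite("pics/s4.png",cv2.resize(q[200:340,180:330],None,fx=4,fy=4,interpolation=cv2.INTER_CUBIC))
E
```

```text
t: 7.98
eef_pos: [0.6019, 0.3615, 0.2088]
tool_rot: [-0.157, 0.988, 0.001, 0.004]
force: [0.8, -0.4, -0.3]
finger_gap: 0.0533
```

View pics/s4.png

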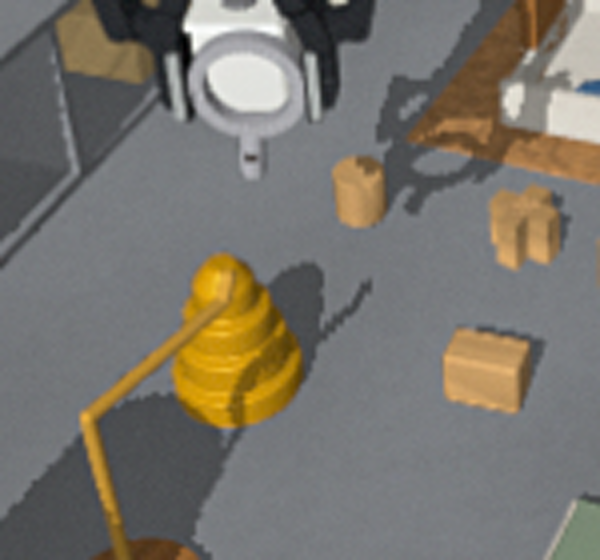

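Ring is free, tube hanging straight down. Carry it over the tray.

```bash
python3 - <<'E'
from h import *
plan((.52,.15,.25,143),(.52,-.018,.2,88.3))
E
```

```text
shift [5.67, -7.01, -1.8] turn [0.003, 0.004, 0.962] rows 5.2
  shift [7.77, -13.4, 0.19] turn [0.005, 0.003, 1.917] rows 5.1
```

```bash
python3 -m jog '[[45,[1.1,-1.5,-0.6],[0,0,0.19]],[45,[2.2,-2.9,-1.2],[0,0,0.38]],[45,[3.4,-4.3,-1.8],[0,0,0.57]],[45,[4.5,-5.7,-1.8],[0,0,0.76]],[45,[5.67,-7,-1.8],[0,0,0.95]],[45,[6.1,-8.3,-1.5],[0,0,1.14]],[45,[6.5,-9.6,-1.1],[0,0,1.33]],[45,[7,-11,-0.7],[0,0,1.52]],[45,[7.4,-12.2,-0.3],[0,0,1.71]],[45,[7.77,-13.4,0.2],[0,0,1.92]],[45,[7.77,-13.4,0.2],[0,0,1.92]],[45,[7.77,-13.4,0.2],[0,0,1.92]]]'; python3 - <<'E'
from h import *
plan((.52,-.018,.15,88.3,-25),(.5412,-.018,.08,88.3,-50),(.5412,-.018,.039,88.3,-50))
E
```

```text
t: 9.52
eef_pos: [0.5176, -0.0193, 0.1971]
tool_rot: [0.719, 0.695, -0.001, -0.001]
force: [0.4, 0.1, -0.3]
finger_gap: 0.0539
  shift [0.05, 0.1, 1.88] turn [-0.439, 0.0, -0.004] rows 2.4
  shift [0.08, 0.95, 4.68] turn [-0.875, 0.001, -0.004] rows 2.3
  shift [0.08, 0.96, 6.32] turn [-0.875, 0.001, -0.004] rows 0.7
```

```bash
python3 -m jog '[[45,[0,0,0.6],[-0.15,0,0]],[45,[0.05,0.1,1.2],[-0.3,0,0]],[45,[0.05,0.1,1.9],[-0.44,0,0]],[45,[0.08,0.4,2.8],[-0.6,0,0]],[45,[0.08,0.7,3.7],[-0.75,0,0]],[45,[0.08,0.95,4.7],[-0.875,0,0]],[45,[0.08,0.95,5.4],[-0.875,0,0]],[45,[0.08,0.95,6],[-0.875,0,0]],[45,[0.08,0.95,6.3],[-0.875,0,0]],[45,[0.08,0.95,6.3],[-0.875,0,0]]]'; python3 - <<'E'
from h import *
q,e=grab_frame("side");cv2.imwrite("pics/s5.png",cv2.resize(q[160:270,270:420],None,fx=4,fy=4,interpolation=cv2.INTER_CUBIC))
E
```

```text
t: 10.78
eef_pos: [0.5566, -0.0183, 0.0395]
tool_rot: [0.653, 0.633, 0.29, 0.299]
force: [0.3, -0.0, -0.8]
finger_gap: 0.0539
```

View pics/s5.png

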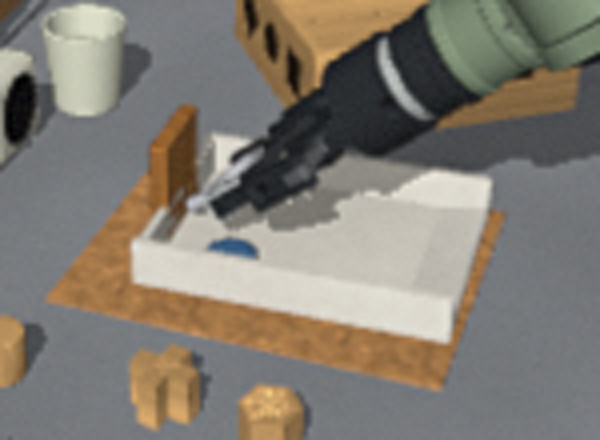

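Ring is low over the tray with the tube near the closed end; TCP is 15 mm further along x than intended. Shift back, then look at the number before releasing.

```bash
python3 - <<'E'
from h import *
s=state();print(s["eef_pos"].round(4),s["qpos"].round(3))
Q=R.from_quat(s["tool_rot"]);plan(([.5412,-.018,.039],Q))
E
python3 -m jog '[[45,[0,-0.2,-0.25],[0,0,0]],[45,[0,-0.39,-0.48],[0,0,0]],[45,[0,-0.39,-0.48],[0,0,0]],[45,[0,-0.39,-0.48],[0,0,0]]]'
```

```text
[ 0.5571 -0.0184  0.0408] [-0.261  0.647 -1.295 -1.219  0.174 -0.151]
  shift [-0.0, -0.47, -0.44] turn [0.0, 0.0, 0.0] rows 0.3
t: 11.32
eef_pos: [0.5549, -0.0196, 0.0439]
tool_rot: [0.654, 0.633, 0.288, 0.297]
force: [-0.9, 0.1, -1.7]
finger_gap: 0.0536
```

```bash
python3 - <<'E'
from h import *
plan((.553,-.018,.040,88.3,-35))
E
```

```text
shift [0.06, -0.17, 0.04] turn [0.243, 0.001, -0.003] rows 1.3
```

```bash
python3 -m jog '[[45,[0.06,-0.1,-0.05],[0.12,0,0]],[45,[0.06,-0.17,0],[0.24,0,0]],[45,[0.06,-0.17,0.04],[0.24,0,0]],[45,[0.06,-0.17,0.04],[0.24,0,0]]]'; python3 - <<'E'
from h import *
s=state();Q=R.from_quat(s["tool_rot"]);p=s["eef_pos"]
print(s["qpos"].round(2))
plan(([.553,-.018,.039],Q),([.553,-.018,.039]-Q.apply([0,0,.1]),Q))
E
```

```text
t: 11.82
eef_pos: [0.5543, -0.0181, 0.0409]
tool_rot: [0.685, 0.663, 0.211, 0.218]
force: [0.6, 0.4, -0.3]
finger_gap: 0.0537
[-0.23  0.4  -1.08 -0.52  0.11 -0.16]
  shift [0.0, -0.09, 0.03] turn [0.0, 0.0, 0.0] rows 0.0
  shift [0.0, -0.09, -3.97] turn [0.0, 0.0, 0.0] rows 1.6
```

```bash
python3 -m jog '[[70,[0,-0.09,0],[0,0,0]],[70,[0,-0.09,0],[0,0,0]],[70,[0,-0.09,0],[0,0,0]],[70,[0,-0.09,-1],[0,0,0]],[70,[0,-0.09,-3],[0,0,0]],[70,[0,-0.09,-5],[0,0,0]]]'; python3 - <<'E'
from h import *
plan((.47,.12,.2,88.3),(.4264,.289,.15,141),(.4264,.289,.15,51))
E
```

```text
t: 12.58
eef_pos: [0.4774, -0.0154, 0.1401]
tool_rot: [0.685, 0.663, 0.21, 0.215]
force: [1.0, -0.3, 1.0]
finger_gap: 0.07
  shift [5.41, 0.98, -2.23] turn [0.611, -0.001, -0.003] rows 3.3
  shift [12.11, -1.78, -1.71] turn [0.567, 0.28, -0.893] rows 4.9
  shift [12.11, -1.78, -1.71] turn [0.588, -0.199, 0.627] rows 8.4
```

```bash
python3 -m jog '[[60,[1.8,0.3,-0.8],[0.2,0,0]],[60,[3.6,0.6,-1.5],[0.4,0,0]],[60,[5.4,0.98,-2.2],[0.6,0,0]],[60,[7,0.3,-2.1],[0.61,0.06,-0.2]],[60,[8.5,-0.4,-2],[0.6,0.12,-0.4]],[60,[10.3,-1.1,-1.9],[0.59,0.2,-0.6]],[60,[12.11,-1.78,-1.71],[0.567,0.28,-0.89]],[60,[12.11,-1.78,-1.71],[0.567,0.28,-0.89]],[60,[12.11,-1.78,-1.71],[0.567,0.28,-0.89]],[60,[12.11,-1.78,-1.71],[0.567,0.28,-0.89]]]'; python3 - <<'E'
from h import *
from blocks import blocks
p,d=grab_frame("top");cv2.imwrite("pics/t3.png",rect("top",p,.35,.70,-.12,.35,.034,1.6))
for b in blocks(p)[0]: print(np.round(b,3).tolist())
plan((.4264,.289,.15,141),(.4264,.289,.006,141))
E
```

```text
t: 13.82
eef_pos: [0.4277, 0.2886, 0.1496]
tool_rot: [0.337, 0.942, 0.0, 0.001]
force: [0.2, -0.3, -0.5]
finger_gap: 0.0601
[0.384, 0.268, 26.667, 44.667, 90.0, 704.556]
[0.427, 0.29, 34.987, 33.914, 34.756, 1059.056]
[0.462, 0.196, 38.272, 36.736, 83.157, 1096.167]
[0.514, 0.303, 45.667, 27.333, 90.0, 1075.556]
[0.461, 0.106, 179.0, 11.667, 90.0, 1003.611]
[0.533, 0.178, 40.593, 38.566, 56.853, 1123.056]
[0.647, 0.176, 35.316, 34.391, 56.31, 958.278]
  shift [0.06, -0.02, -0.01] turn [0.002, 0.001, -0.006] rows 0.0
  shift [0.07, -0.03, 5.75] turn [0.002, 0.001, -0.006] rows 2.3
```

View pics/t3.png

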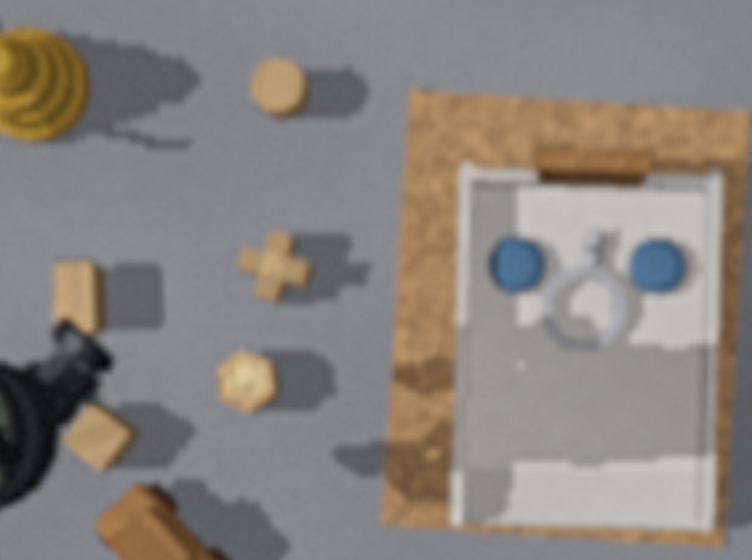

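Ring lies flat between the stones (587,308); blocks are unmoved, tray clear. Grasp the square now.

```bash
python3 -m jog '[[60,[0.06,-0.02,2],[0,0,0]],[60,[0.06,-0.02,4],[0,0,0]],[60,[0.06,-0.02,5.3],[0,0,0]],[60,[0.06,-0.02,5.7],[0,0,0]],[60,[0.06,-0.02,5.7],[0,0,0]],[20,[0.06,-0.02,5.7],[0,0,0]],[20,[0.06,-0.02,5.7],[0,0,0]],[20,[0.06,-0.02,5.7],[0,0,0]],[20,[0.06,-0.02,5.7],[0,0,0]],[20,[0.06,-0.02,2.5],[0,0,0]],[20,[0.06,-0.02,0.5],[0,0,0]],[20,[0.06,-0.02,0.5],[0,0,0]]]' 40; python3 - <<'E'
from h import *
print(state()["finger_gap"])
plan((.469,-.0663,.12,178.3),(.469,-.0663,.018,178.3),(.469,-.0663,.12,178.3))
E
```

```text
t: 15.38
eef_pos: [0.4295, 0.2913, 0.1428]
tool_rot: [0.335, 0.942, 0.004, 0.004]
force: [0.1, -0.2, -0.5]
finger_gap: 0.031
0.030995845825073885
  shift [-10.26, -10.1, 0.86] turn [0.008, 0.009, -0.654] rows 5.8
  shift [-10.23, -10.14, 4.94] turn [0.008, 0.009, -0.654] rows 1.6
  shift [-10.26, -10.1, 0.86] turn [0.008, 0.009, -0.654] rows 1.6
```

```bash
python3 -m jog '[[20,[-2,-2,0.3],[0,0,-0.13]],[20,[-4,-4,0.5],[0,0,-0.26]],[20,[-6,-6,0.8],[0,0,-0.39]],[20,[-8.2,-8.1,0.8],[0,0,-0.52]],[20,[-10.25,-10.1,0.86],[0,0,-0.65]],[20,[-10.25,-10.1,0.86],[0,0,-0.65]],[20,[-10.25,-10.1,0.86],[0,0,-0.65]],[20,[-10.25,-10.1,2.5],[0,0,-0.65]],[20,[-10.25,-10.12,4],[0,0,-0.65]],[20,[-10.25,-10.12,4.8],[0,0,-0.65]],[20,[-10.25,-10.12,4.9],[0,0,-0.65]],[20,[-10.25,-10.12,4.9],[0,0,-0.65]]]';python3 -m jog '[[40,[0,0,0],[0,0,0]],[40,[0,0,0],[0,0,0]],[40,[0,0,-1.5],[0,0,0]],[40,[0,0,-4],[0,0,0]],[40,[0,0,-5.5],[0,0,0]]]'; python3 - <<'E'
from h import *
plan((.646,.1755,.15,178.3),(.646,.1755,.006,178.3),(.646,.1755,.10,178.3))
E
```

```text
t: 16.88
eef_pos: [0.4643, -0.0669, 0.0146]
tool_rot: [0.016, 1.0, 0.001, 0.0]
force: [-0.3, 0.2, -0.8]
finger_gap: 0.0316
t: 17.5
eef_pos: [0.4658, -0.0686, 0.1549]
tool_rot: [0.017, 1.0, -0.0, 0.002]
force: [0.7, -0.3, -0.2]
finger_gap: 0.0399
  shift [-6.87, 10.0, 0.23] turn [0.0, 0.005, -0.004] rows 4.9
  shift [-6.85, 10.0, 5.99] turn [0.0, 0.005, -0.004] rows 2.3
  shift [-6.86, 10.0, 2.23] turn [0.0, 0.005, -0.004] rows 1.5
```

```bash
python3 -m jog '[[60,[-1.7,2.5,0],[0,0,0]],[60,[-3.4,5,0.1],[0,0,0]],[60,[-5.2,7.5,0.2],[0,0,0]],[60,[-6.87,10,0.2],[0,0,0]],[60,[-6.87,10,0.2],[0,0,0]],[60,[-6.87,10,2.5],[0,0,0]],[60,[-6.87,10,4.5],[0,0,0]],[60,[-6.87,10,5.8],[0,0,0]],[60,[-6.87,10,5.95],[0,0,0]],[60,[-6.87,10,5.95],[0,0,0]],[20,[-6.87,10,5.95],[0,0,0]],[20,[-6.87,10,5.95],[0,0,0]]]';python3 -m jog '[[20,[0,0,0],[0,0,0]],[20,[0,0,0],[0,0,0]],[20,[0,0,-2],[0,0,0]],[20,[0,0,-4],[0,0,0]],[20,[0,0,-4],[0,0,0]]]'; python3 - <<'E'
from h import *
plan((.472,.0337,.11,178.3),(.472,.0337,.018,178.3))
E
```

```text
t: 19.0
eef_pos: [0.647, 0.1759, 0.0063]
tool_rot: [0.017, 1.0, 0.001, 0.003]
force: [0.6, -0.0, 4.7]
finger_gap: 0.0326
t: 19.62
eef_pos: [0.649, 0.1762, 0.1099]
tool_rot: [0.017, 1.0, 0.001, 0.006]
force: [1.1, -0.1, 0.4]
finger_gap: 0.0329
  shift [6.88, -5.94, -0.1] turn [0.002, 0.012, -0.004] rows 3.6
  shift [6.92, -5.94, 3.58] turn [0.002, 0.012, -0.004] rows 1.5
```

```bash
python3 -m jog '[[20,[1.7,-1.5,-0.1],[0,0,0]],[20,[3.5,-3,-0.1],[0,0,0]],[20,[5.2,-4.5,-0.1],[0,0,0]],[20,[6.9,-5.94,-0.1],[0,0,0]],[20,[6.9,-5.94,-0.1],[0,0,0]],[20,[6.9,-5.94,1.8],[0,0,0]],[20,[6.9,-5.94,3.1],[0,0,0]],[20,[6.9,-5.94,3.5],[0,0,0]],[20,[6.9,-5.94,3.5],[0,0,0]],[42,[6.9,-5.94,3.5],[0,0,0]],[42,[6.9,-5.94,3.5],[0,0,0]],[42,[6.9,-5.94,1.5],[0,0,0]]]';python3 -m jog '[[42,[0,0,-2],[0,0,0]],[60,[0,0,-3],[0,0,0]]]'; python3 - <<'E'
from h import *
from blocks import blocks
p,d=grab_frame("top");cv2.imwrite("pics/t4.png",p)
for b in blocks(p)[0]: print(np.round(b,3).tolist())
plan((.514,.303,.13,88.3),(.514,.303,.006,90),(.514,.303,.11,90))
E
```

```text
t: 21.12
eef_pos: [0.4652, 0.0332, 0.0645]
tool_rot: [0.017, 1.0, 0.0, -0.002]
force: [0.3, -0.6, 0.3]
finger_gap: 0.0423
t: 21.38
eef_pos: [0.4693, 0.0329, 0.1444]
tool_rot: [0.017, 1.0, 0.0, 0.003]
force: [-0.0, -0.7, 0.4]
finger_gap: 0.0583
[0.384, 0.268, 27.0, 44.333, 90.0, 699.278]
[0.462, 0.196, 38.173, 36.847, 83.66, 1096.389]
[0.514, 0.303, 45.333, 27.333, 90.0, 1166.889]
[0.533, 0.179, 40.604, 38.565, 56.821, 1119.722]
  shift [-1.37, 10.86, 0.67] turn [0.008, 0.008, 1.567] rows 8.4
  shift [-1.32, 10.86, 5.63] turn [0.008, 0.008, 1.537] rows 2.0
  shift [-1.36, 10.86, 1.47] turn [0.008, 0.008, 1.537] rows 1.7
```

```bash
python3 -m jog '[[55,[-0.2,1.4,0.1],[0,0,0.19]],[55,[-0.4,2.7,0.2],[0,0,0.38]],[55,[-0.6,4,0.3],[0,0,0.57]],[55,[-0.7,5.4,0.4],[0,0,0.76]],[55,[-0.8,6.8,0.5],[0,0,0.95]],[55,[-1,8.2,0.6],[0,0,1.14]],[55,[-1.2,9.6,0.6],[0,0,1.33]],[55,[-1.36,10.86,0.65],[0,0,1.54]],[55,[-1.36,10.86,0.65],[0,0,1.54]],[55,[-1.36,10.86,2.5],[0,0,1.54]],[55,[-1.34,10.86,4.5],[0,0,1.54]],[55,[-1.34,10.86,5.5],[0,0,1.54]]]';python3 -m jog '[[55,[0,0,0.1],[0,0,0]],[16,[0,0,0.1],[0,0,0]],[16,[0,0,0.1],[0,0,0]],[16,[0,0,0.1],[0,0,0]],[16,[0,0,0.1],[0,0,0]],[16,[0,0,-2],[0,0,0]],[16,[0,0,-4],[0,0,0]],[16,[0,0,-4],[0,0,0]]]'; python3 - <<'E'
from h import *
plan((.4565,-.0159,.11,88.3),(.4565,-.0159,.018,88.3))
E
```

```text
t: 22.92
eef_pos: [0.5088, 0.3026, 0.0012]
tool_rot: [0.708, 0.706, -0.001, -0.0]
force: [-0.9, 0.9, 0.5]
finger_gap: 0.0549
t: 23.92
eef_pos: [0.5137, 0.3047, 0.1086]
tool_rot: [0.708, 0.706, 0.005, 0.002]
force: [0.3, 0.3, 0.1]
finger_gap: 0.0251
  shift [-12.83, -2.25, -0.13] turn [0.01, -0.004, 0.027] rows 5.2
  shift [-12.85, -2.28, 3.55] turn [0.01, -0.004, 0.027] rows 1.5
```

```bash
python3 -m jog '[[16,[-2.2,-0.4,-0.1],[0,0,0]],[16,[-4.5,-0.8,-0.1],[0,0,0]],[16,[-6.7,-1.2,-0.1],[0,0,0]],[16,[-9,-1.6,-0.1],[0,0,0]],[16,[-11,-1.95,-0.1],[0,0,0.03]],[16,[-12.85,-2.25,-0.1],[0,0,0.03]],[16,[-12.85,-2.25,-0.1],[0,0,0.03]],[16,[-12.85,-2.25,-0.1],[0,0,0.03]],[16,[-12.85,-2.25,1.8],[0,0,0.03]],[16,[-12.85,-2.25,3.1],[0,0,0.03]],[16,[-12.85,-2.25,3.5],[0,0,0.03]],[16,[-12.85,-2.25,3.5],[0,0,0.03]]]';python3 -m jog '[[34,[0,0,0],[0,0,0]],[34,[0,0,0],[0,0,0]],[34,[0,0,-2],[0,0,0]],[34,[0,0,-4],[0,0,0]],[60,[0,0,-5],[0,0,0]]]'; python3 - <<'E'
from h import *
plan((.4615,.197,.13,97),(.4615,.197,.006,97),(.4615,.197,.11,97))
E
```

```text
t: 25.42
eef_pos: [0.4531, -0.0169, 0.0158]
tool_rot: [0.718, 0.696, 0.001, -0.0]
force: [0.7, 0.5, 0.6]
finger_gap: 0.0256
t: 26.05
eef_pos: [0.4547, -0.0183, 0.1445]
tool_rot: [0.719, 0.695, 0.002, 0.003]
force: [-0.8, -0.7, 0.4]
finger_gap: 0.0512
  shift [8.61, -0.02, 0.58] turn [0.007, 0.001, -0.155] rows 3.5
  shift [8.62, -0.05, 5.54] turn [0.007, 0.001, -0.155] rows 2.0
  shift [8.62, -0.02, 1.38] turn [0.007, 0.001, -0.155] rows 1.7
```

```bash
python3 -m jog '[[60,[2.2,0,0.1],[0,0,0]],[60,[4.3,0,0.3],[0,0,-0.05]],[60,[6.5,0,0.5],[0,0,-0.1]],[60,[8.62,-0.03,0.6],[0,0,-0.155]],[60,[8.62,-0.03,0.6],[0,0,-0.155]],[60,[8.62,-0.03,2.5],[0,0,-0.155]],[60,[8.62,-0.03,4.5],[0,0,-0.155]],[60,[8.62,-0.03,5.5],[0,0,-0.155]],[60,[8.62,-0.03,5.5],[0,0,-0.155]],[20,[8.62,-0.03,5.5],[0,0,-0.155]],[20,[8.62,-0.03,5.5],[0,0,-0.155]],[20,[8.62,-0.03,5.5],[0,0,-0.155]]]';python3 -m jog '[[20,[0,0,0],[0,0,0]],[20,[0,0,0],[0,0,0]],[20,[0,0,-2],[0,0,0]],[20,[0,0,-4],[0,0,0]],[20,[0,0,-4],[0,0,0]]]'; python3 - <<'E'
from h import *
plan((.4195,.0193,.11,88.3),(.4195,.0193,.018,88.3))
E
```

```text
t: 27.55
eef_pos: [0.4613, 0.1977, 0.0053]
tool_rot: [0.663, 0.749, 0.002, 0.002]
force: [0.4, -0.4, 7.9]
finger_gap: 0.0336
t: 28.18
eef_pos: [0.463, 0.1985, 0.1081]
tool_rot: [0.663, 0.749, 0.005, 0.003]
force: [-0.0, 0.2, -0.2]
finger_gap: 0.0334
  shift [-6.9, -2.6, -0.12] turn [0.011, -0.002, 0.152] rows 3.0
  shift [-6.91, -2.64, 3.56] turn [0.011, -0.002, 0.152] rows 1.5
```

```bash
python3 -m jog '[[20,[-2.2,-0.8,-0.1],[0,0,0.05]],[20,[-4.5,-1.7,-0.1],[0,0,0.1]],[20,[-6.9,-2.6,-0.1],[0,0,0.15]],[20,[-6.9,-2.6,-0.1],[0,0,0.15]],[20,[-6.9,-2.6,-0.1],[0,0,0.15]],[20,[-6.9,-2.62,1.8],[0,0,0.15]],[20,[-6.9,-2.62,3.1],[0,0,0.15]],[20,[-6.9,-2.62,3.5],[0,0,0.15]],[20,[-6.9,-2.62,3.5],[0,0,0.15]],[40,[-6.9,-2.62,3.5],[0,0,0.15]],[40,[-6.9,-2.62,3.5],[0,0,0.15]],[40,[-6.9,-2.62,1.5],[0,0,0.15]]]';python3 -m jog '[[40,[0,0,-2],[0,0,0]],[62,[1.5,0,-3],[0,0,0]],[62,[3,0,-3],[0,0,0]]]'; python3 - <<'E'
from h import *
from blocks import blocks
p,d=grab_frame("top");cv2.imwrite("pics/t5.png",p)
for b in blocks(p)[0]: print(np.round(b,3).tolist())
plan((.533,.179,.13,79),(.533,.179,.006,79),(.533,.179,.11,79))
E
```

```text
t: 29.68
eef_pos: [0.413, 0.0188, 0.0645]
tool_rot: [0.717, 0.697, -0.001, -0.002]
force: [0.7, 0.7, -0.8]
finger_gap: 0.0397
t: 30.05
eef_pos: [0.4198, 0.094, 0.144]
tool_rot: [0.717, 0.697, 0.003, 0.003]
force: [0.6, -0.5, 0.2]
finger_gap: 0.0618
[0.384, 0.27, 40.333, 27.0, 0.0, 661.222]
[0.534, 0.179, 40.314, 38.566, 56.853, 1115.222]
  shift [3.37, 4.48, 0.56] turn [0.006, -0.005, 0.166] rows 2.3
  shift [3.35, 4.45, 5.52] turn [0.006, -0.005, 0.166] rows 2.0
  shift [3.36, 4.48, 1.36] turn [0.006, -0.005, 0.166] rows 1.7
```

```bash
python3 -m jog '[[66,[1.2,1.5,0.2],[0,0,0.06]],[66,[2.3,3,0.4],[0,0,0.12]],[66,[3.36,4.47,0.5],[0,0,0.166]],[66,[3.36,4.47,0.5],[0,0,0.166]],[66,[3.36,4.47,2.5],[0,0,0.166]],[66,[3.36,4.47,4.5],[0,0,0.166]],[66,[3.36,4.47,5.5],[0,0,0.166]],[66,[3.36,4.47,5.5],[0,0,0.166]],[30,[3.36,4.47,5.5],[0,0,0.166]],[30,[3.36,4.47,5.5],[0,0,0.166]],[30,[3.36,4.47,5.5],[0,0,0.166]],[30,[3.36,4.47,5.5],[0,0,0.166]]]';python3 -m jog '[[30,[0,0,0],[0,0,0]],[30,[0,0,-2],[0,0,0]],[30,[0,0,-4],[0,0,0]],[30,[0,0,-4],[0,0,0]]]'; python3 - <<'E'
from h import *
plan((.50,.02,.12,88.3),(.4195,-.0467,.11,88.3),(.4195,-.0467,.018,88.3))
E
```

```text
t: 31.6
eef_pos: [0.5333, 0.1744, 0.0056]
tool_rot: [0.772, 0.635, 0.002, 0.001]
force: [-1.0, -0.3, 6.7]
finger_gap: 0.0416
t: 32.1
eef_pos: [0.5353, 0.1749, 0.1086]
tool_rot: [0.772, 0.635, 0.005, 0.003]
force: [0.0, -1.1, -0.8]
finger_gap: 0.0411
  shift [-6.35, -0.19, -0.48] turn [0.011, -0.003, -0.164] rows 2.5
  shift [-9.59, -2.84, -0.13] turn [0.011, -0.003, -0.164] rows 1.7
  shift [-9.61, -2.87, 3.55] turn [0.011, -0.003, -0.164] rows 1.5
```

```bash
python3 -m jog '[[30,[-2.1,-0.1,-0.2],[0,0,-0.05]],[30,[-4.2,-0.15,-0.4],[0,0,-0.1]],[30,[-6.3,-0.2,-0.4],[0,0,-0.164]],[30,[-8,-1.5,-0.3],[0,0,-0.164]],[30,[-9.6,-2.85,-0.1],[0,0,-0.164]],[30,[-9.6,-2.85,-0.1],[0,0,-0.164]],[30,[-9.6,-2.85,-0.1],[0,0,-0.164]],[30,[-9.6,-2.87,1.8],[0,0,-0.164]],[30,[-9.6,-2.87,3.1],[0,0,-0.164]],[30,[-9.6,-2.87,3.5],[0,0,-0.164]],[30,[-9.6,-2.87,3.5],[0,0,-0.164]],[30,[-9.6,-2.87,3.5],[0,0,-0.164]]]';python3 -m jog '[[47,[0,0,0],[0,0,0]],[47,[0,0,0],[0,0,0]],[47,[0,0,-2],[0,0,0]],[47,[0,0,-4],[0,0,0]],[50,[2,0,-5.5],[0,0,0]],[50,[5,0,-6],[0,0,0]],[50,[7,0,-6],[0,0,0]]]'; python3 - <<'E'
from h import *
p,d=grab_frame("top");cv2.imwrite("pics/t6.png",p)
cv2.imwrite("pics/t6r.png",rect("top",p,.34,.64,-.13,.12,.04,1.8))
P=cloud("top",d);k=(P[...,2]>.07)&(P[...,2]<.1)&(abs(P[...,1]+.02)<.05)&(abs(P[...,0]-.59)<.03);print("grip",P[k].mean(0).round(4),P[k].min(0).round(4),P[k].max(0).round(4))
print(state()["eef_pos"])
E
```

```text
t: 33.6
eef_pos: [0.4163, -0.0473, 0.0165]
tool_rot: [0.717, 0.697, 0.001, 0.001]
force: [-0.3, -0.1, -0.4]
finger_gap: 0.0413
t: 34.48
eef_pos: [0.4211, 0.1281, 0.1677]
tool_rot: [0.718, 0.696, 0.002, 0.002]
force: [1.5, -0.6, 0.0]
finger_gap: 0.0502
grip [ 0.591  -0.0217  0.087 ] [ 0.5842 -0.0543  0.0704] [0.5972 0.0131 0.0937]
[0.42030893 0.13554231 0.16763048]
```

View pics/t6r.png

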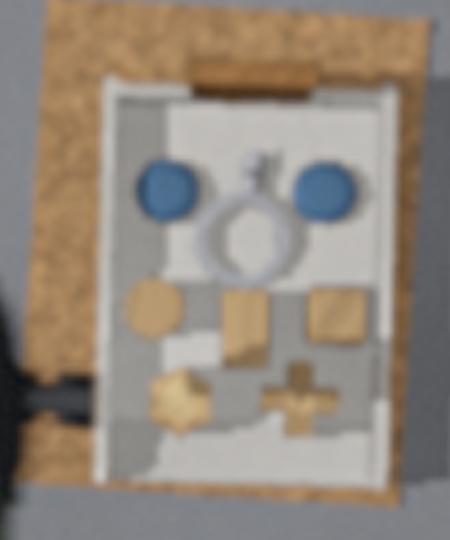

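All eight pieces are together on the tray. Grasp the tray by its grip (0.591,-0.021).

```bash
cat >> h.py <<'E'
C=np.array([.4813,-.3213]);DX=np.array([np.cos(np.radians(-57)),np.sin(np.radians(-57))])
def pour(th,s,lz,yaw=-57):
    """tool pose with the tray tilted th deg, lip s m from box centre along box x at height lz"""
    t=np.radians(th);d=DX;hx=.222*np.cos(t)-.050*np.sin(t);hz=.222*np.sin(t)+.050*np.cos(t)
    g=np.r_[C+d*(s+hx),lz+hz]+.020*np.r_[np.sin(t)*d,-np.cos(t)]
    return pose(*g,yaw+180,0,-th)
E
python3 - <<'E'
from h import *
plan((.591,-.021,.16,178.3),(.591,-.021,.045,178.3))
for a in((0,-.08,.14),(20,-.02,.13),(45,.02,.11),(65,.03,.105)): print(pour(*a)[0].round(3),np.linalg.norm(pour(*a)[0][:2]).round(3))
E
```

```text
shift [-6.11, 6.96, 0.3] turn [0.01, -0.002, -1.563] rows 8.4
  shift [-6.15, 6.94, 4.9] turn [0.01, -0.002, -1.563] rows 1.8
[ 0.559 -0.44   0.17 ] 0.711
[ 0.578 -0.471  0.234] 0.746
[ 0.566 -0.452  0.288] 0.724
[ 0.534 -0.402  0.319] 0.669
```

```bash
python3 -m jog '[[50,[-0.7,0.8,0],[0,0,-0.19]],[50,[-1.4,1.6,0],[0,0,-0.38]],[50,[-2.1,2.4,0],[0,0,-0.57]],[50,[-2.9,3.3,0],[0,0,-0.76]],[50,[-3.7,4.2,0.1],[0,0,-0.95]],[50,[-4.5,5.1,0.1],[0,0,-1.14]],[50,[-5.3,6,0.2],[0,0,-1.33]],[50,[-6.1,6.95,0.2],[0,0,-1.5]],[50,[-6.12,6.95,0.2],[0,0,-1.563]],[50,[-6.12,6.95,0.2],[0,0,-1.563]]]'; python3 - <<'E'
from h import *
plan((.591,-.021,.16,178.3),(.591,-.021,.045,178.3))
E
```

```text
t: 35.78
eef_pos: [0.5889, -0.0322, 0.161]
tool_rot: [0.02, 1.0, 0.0, 0.001]
force: [0.6, 0.1, -0.4]
finger_gap: 0.0499
  shift [-0.07, 0.45, 0.04] turn [0.001, 0.001, -0.01] rows 0.2
  shift [-0.06, 0.45, 4.64] turn [0.001, 0.001, -0.01] rows 1.8
```

```bash
python3 -m jog '[[50,[-0.07,0.4,0],[0,0,-0.01]],[50,[-0.07,0.4,1],[0,0,-0.01]],[50,[-0.07,0.4,2.8],[0,0,-0.01]],[50,[-0.07,0.4,4.2],[0,0,-0.01]],[50,[-0.07,0.4,4.6],[0,0,-0.01]],[50,[-0.07,0.4,4.6],[0,0,-0.01]],[5,[-0.07,0.4,4.6],[0,0,-0.01]],[5,[-0.07,0.4,4.6],[0,0,-0.01]],[5,[-0.07,0.4,4.6],[0,0,-0.01]],[5,[-0.07,0.4,4.6],[0,0,-0.01]],[5,[-0.07,0.4,4.6],[0,0,-0.01]]]' 100; python3 - <<'E'
from h import *
print(state()["eef_pos"],R.from_quat(state()["tool_rot"]).as_euler("zyx",degrees=True))
plan((.591,-.021,.175,178.3))
E
```

```text
t: 37.15
eef_pos: [0.5927, -0.0218, 0.0479]
tool_rot: [0.014, 1.0, 0.0, 0.002]
force: [-0.3, 0.6, 6.0]
finger_gap: 0.0132
[ 0.59267976 -0.02184613  0.04791786] [-178.41169138    0.26252043 -179.99640077]
  shift [0.04, 0.03, -5.08] turn [0.0, 0.005, 0.002] rows 2.0
```

```bash
python3 -m jog '[[5,[0,0,-0.2],[0,0,0]],[5,[0,0,-0.6],[0,0,0]],[5,[0,0,-1.2],[0,0,0]],[5,[0,0,-2],[0,0,0]],[5,[0,0,-3],[0,0,0]],[5,[0,0,-4],[0,0,0]],[5,[0,0,-4.8],[0,0,0]],[5,[0,0,-5.1],[0,0,0]],[5,[0,0,-5.1],[0,0,0]]]' 100; python3 - <<'E'
from h import *
s=state();print(s["force"],s["ft_torque"])
plan(pose(.585,-.15,.175,160),pose(.575,-.30,.175,141),pour(0,-.08,.145))
q,e=grab_frame("side");cv2.imwrite("pics/s6.png",cv2.resize(q[110:270,250:450],None,fx=4,fy=3.75,interpolation=cv2.INTER_CUBIC))
E
```

```text
t: 38.28
eef_pos: [0.5915, -0.0218, 0.1743]
tool_rot: [0.014, 1.0, 0.0, 0.001]
force: [-0.4, -0.2, -4.6]
finger_gap: 0.0129
[-0.41263507 -0.19446608 -4.63752846] [-0.05984109 -0.46612055 -0.00498761]
  shift [0.12, -5.13, -0.03] turn [0.001, 0.003, 0.321] rows 2.1
  shift [0.35, -11.14, -0.03] turn [0.001, 0.003, 0.653] rows 2.4
  shift [0.85, -16.78, -0.04] turn [0.002, 0.003, 0.967] rows 2.3
```

View pics/s6.png

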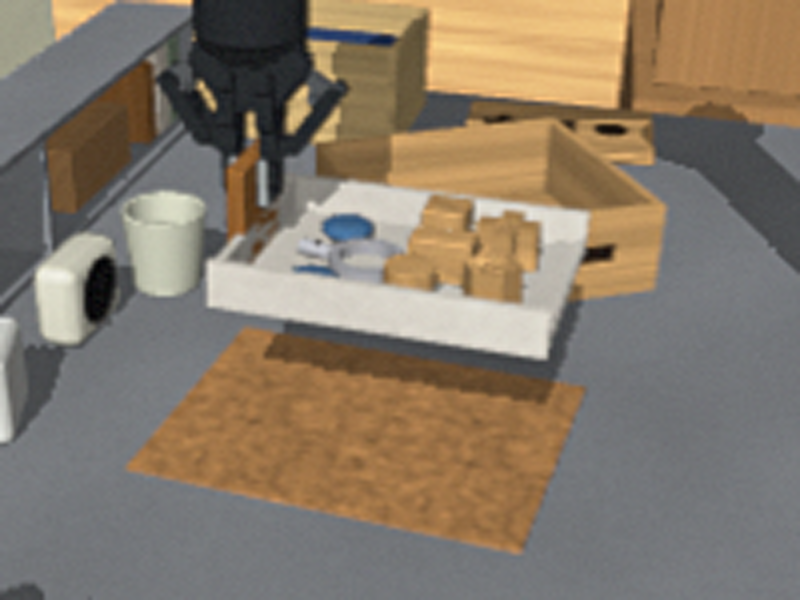

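Tray is lifted level with all eight pieces aboard. Carry smoothly to the box.

```bash
python3 -m jog '[[5,[0,-0.6,0],[0,0,0.04]],[5,[0.03,-1.7,0],[0,0,0.11]],[5,[0.08,-3.2,0],[0,0,0.2]],[5,[0.12,-5,0],[0,0,0.31]],[5,[0.2,-6.8,0],[0,0,0.41]],[5,[0.27,-8.6,0],[0,0,0.51]],[5,[0.33,-10.4,0],[0,0,0.61]],[5,[0.45,-12.2,0],[0,0,0.71]],[5,[0.6,-14,0],[0,0,0.81]],[5,[0.75,-15.5,0],[0,0,0.89]],[5,[0.83,-16.5,0],[0,0,0.95]],[5,[0.85,-16.8,0],[0,0,0.967]]]' 100; python3 - <<'E'
from h import *
s=state();print(s["force"],s["qpos"].round(2))
plan(pour(0,-.08,.14),pour(10,-.05,.14),pour(20,-.02,.13),pour(25,-.01,.125),pour(30,0,.12),pour(40,.015,.11),pour(50,.025,.108),pour(60,.03,.105),pour(70,.03,.105))
E
```

```text
t: 39.83
eef_pos: [0.5567, -0.4432, 0.172]
tool_rot: [0.479, 0.878, 0.001, -0.0]
force: [-0.3, 0.5, -4.7]
finger_gap: 0.0131
[-0.26356576  0.49704778 -4.68002142] [-0.78  0.67  0.22  1.12  0.   -1.35]
  shift [0.05, 0.13, 0.08] turn [0.001, -0.001, -0.004] rows 0.1
  shift [-0.8, 0.13, -1.45] turn [0.0, -0.175, -0.004] rows 0.9
  shift [-1.4, 0.13, -2.49] turn [0.0, -0.35, -0.004] rows 0.9
  shift [-1.41, 0.13, -2.96] turn [0.0, -0.437, -0.004] rows 0.5
  shift [-1.36, 0.14, -3.4] turn [0.0, -0.524, -0.004] rows 0.5
  shift [-0.9, 0.13, -4.15] turn [-0.001, -0.699, -0.004] rows 0.9
  shift [-0.05, 0.13, -5.02] turn [-0.001, -0.873, -0.004] rows 0.9
  shift [1.14, 0.13, -5.61] turn [-0.001, -1.048, -0.004] rows 0.9
  shift [2.63, 0.12, -6.07] turn [-0.002, -1.223, -0.004] rows 0.9
```

```bash
python3 -m jog '[[5,[-0.4,0.1,-0.7],[0,-0.09,0]],[5,[-0.8,0.13,-1.45],[0,-0.175,0]],[5,[-1.1,0.13,-2],[0,-0.26,0]],[5,[-1.4,0.13,-2.5],[0,-0.35,0]],[5,[-1.41,0.13,-2.96],[0,-0.437,0]],[5,[-1.38,0.13,-3.2],[0,-0.48,0]],[5,[-1.36,0.13,-3.4],[0,-0.524,0]],[5,[-1.36,0.13,-3.4],[0,-0.524,0]]]' 100; python3 - <<'E'
from h import *
s=state();print(s["force"],s["qpos"].round(2))
plan(pour(30,0,.12),pour(35,.01,.115),pour(40,.015,.11),pour(45,.02,.108),pour(50,.025,.108),pour(55,.03,.105),pour(60,.03,.105))
E
```

```text
t: 40.83
eef_pos: [0.5784, -0.4656, 0.2573]
tool_rot: [0.461, 0.849, -0.122, 0.227]
force: [-0.3, -0.2, -4.4]
finger_gap: 0.013
[-0.26443149 -0.15679519 -4.35224175] [-0.72  0.34 -0.26  0.47 -0.13 -1.33]
  shift [-0.11, -0.11, 0.08] turn [0.002, -0.002, 0.0] rows 0.1
  shift [-0.21, -0.11, -0.32] turn [0.002, -0.09, 0.0] rows 0.5
  shift [-0.08, -0.11, -0.8] turn [0.002, -0.177, 0.0] rows 0.5
  shift [0.06, -0.11, -1.36] turn [0.002, -0.264, 0.0] rows 0.5
  shift [0.22, -0.11, -1.97] turn [0.002, -0.351, 0.0] rows 0.5
  shift [0.5, -0.11, -2.44] turn [0.002, -0.439, 0.0] rows 0.5
  shift [0.95, -0.11, -3.08] turn [0.002, -0.526, 0.0] rows 0.5
```

```bash
python3 -m jog '[[5,[-0.21,-0.1,-0.32],[0,-0.09,0]],[5,[-0.15,-0.1,-0.55],[0,-0.13,0]],[5,[-0.08,-0.1,-0.8],[0,-0.177,0]],[5,[0,-0.1,-1.05],[0,-0.22,0]],[5,[0.06,-0.1,-1.36],[0,-0.264,0]],[5,[0.15,-0.1,-1.65],[0,-0.31,0]],[5,[0.22,-0.1,-1.97],[0,-0.351,0]],[5,[0.36,-0.1,-2.2],[0,-0.4,0]],[5,[0.5,-0.1,-2.44],[0,-0.439,0]],[5,[0.7,-0.1,-2.75],[0,-0.48,0]],[5,[0.95,-0.1,-3.08],[0,-0.526,0]],[5,[0.95,-0.1,-3.08],[0,-0.526,0]]]' 100; python3 - <<'E'
from h import *
s=state();print(s["force"],s["qpos"].round(2))
plan(pour(60,.03,.105),pour(65,.03,.105),pour(70,.03,.11))
E
```

```text
t: 42.32
eef_pos: [0.5445, -0.4185, 0.3115]
tool_rot: [0.413, 0.761, -0.238, 0.44]
force: [0.0, 0.5, -2.2]
finger_gap: 0.0132
[ 0.03247912  0.47439163 -2.22411857] [-0.62  0.11 -0.86 -0.41 -0.32 -1.38]
  shift [-0.01, -0.0, -0.04] turn [0.001, 0.0, 0.0] rows 0.0
  shift [0.13, -0.0, -0.81] turn [0.001, -0.088, 0.0] rows 0.5
  shift [0.16, -0.0, -1.67] turn [0.001, -0.175, 0.0] rows 0.5
```

Wrist force dropped from 4.6 to 2.2 N – the tray's own weight. Tilt a little more, pause, then look.

```bash
python3 -m jog '[[5,[0.13,0,-0.8],[0,-0.088,0]],[5,[0.16,0,-1.6],[0,-0.16,0]],[5,[0.16,0,-1.6],[0,-0.16,0]],[5,[0.16,0,-1.6],[0,-0.16,0]]]' 100; python3 - <<'E'
from h import *
s=state();print(s["force"],s["qpos"].round(2))
q,_=grab_frame("side");p,_=grab_frame("top");cv2.imwrite("pics/tp.png",p);cv2.imwrite("pics/sp.png",q)
a=cv2.resize(q[60:220,290:450],(400,400),interpolation=cv2.INTER_CUBIC);b=rect("top",p,.30,.70,-.52,-.12,.05,1.0);cv2.imwrite("pics/m3.png",np.hstack([a,b]))
s0=s;plan(pour(60,.02,.11),pour(45,.0,.125),pour(30,-.03,.13),pour(15,-.06,.14),pour(0,-.08,.145))
E
```

```text
t: 42.82
eef_pos: [0.526, -0.3896, 0.3303]
tool_rot: [0.393, 0.722, -0.271, 0.5]
force: [0.4, -0.2, -1.6]
finger_gap: 0.0128
[ 0.35335767 -0.24742878 -1.60561055] [-0.57  0.1  -1.03 -0.74 -0.39 -1.41]Traceback (most recent call last):
  File "<stdin>", line 4, in <module>
    return _nx.concatenate(arrs, 1, dtype=dtype, casting=casting)
           ~~~~~~~~~~~~~~~^^^^^^^^^^^^^^^^^^^^^^^^^^^^^^^^^^^^^^^
ValueError: all the input array dimensions except for the concatenation axis must match exactly, but along dimension 0, the array at index 0 has size 400 and the array at index 1 has size 399
```

```bash
python3 - <<'E'
from h import *
plan(pour(60,.02,.11),pour(45,.0,.125),pour(30,-.03,.13),pour(15,-.06,.14),pour(0,-.08,.145))
E
```

```text
shift [0.18, -0.01, 1.06] turn [0.001, 0.164, -0.002] rows 0.9
  shift [0.28, -0.01, 2.41] turn [0.001, 0.426, -0.002] rows 1.4
  shift [1.47, -0.01, 3.35] turn [0.001, 0.688, -0.002] rows 1.4
  shift [3.0, -0.01, 3.9] turn [0.002, 0.95, -0.002] rows 1.4
  shift [4.99, -0.02, 4.44] turn [0.002, 1.211, -0.002] rows 1.4
```

```bash
python3 -m jog '[[5,[0.18,0,1.06],[0,0.164,0]],[5,[0.23,0,1.7],[0,0.3,0]],[5,[0.28,0,2.4],[0,0.426,0]],[5,[0.85,0,2.9],[0,0.56,0]],[5,[1.47,0,3.35],[0,0.688,0]],[5,[2.2,0,3.6],[0,0.82,0]],[5,[3,0,3.9],[0,0.95,0]],[5,[4,0,4.2],[0,1.08,0]],[5,[5,0,4.44],[0,1.211,0]],[5,[5,0,4.44],[0,1.211,0]],[5,[5,0,4.44],[0,1.211,0]]]' 100; python3 - <<'E'
from h import *
print(state()["force"])
plan(pose(.575,-.30,.175,141),pose(.585,-.15,.175,160),pose(.5927,-.0218,.175,178.41))
E
```

```text
t: 44.3
eef_pos: [0.5585, -0.4398, 0.1745]
tool_rot: [0.477, 0.879, 0.0, 0.002]
force: [-0.5, -1.0, -2.0]
finger_gap: 0.0129
[-0.5222976  -0.99074356 -1.95452611]
  shift [4.33, 3.6, -0.02] turn [0.002, 0.004, -0.315] rows 2.3
  shift [9.15, 7.2, -0.03] turn [0.001, 0.004, -0.646] rows 2.4
  shift [13.28, 10.25, -0.04] turn [0.001, 0.004, -0.967] rows 2.1
```

```bash
python3 -m jog '[[5,[1.4,1.2,0],[0,0,-0.1]],[5,[2.9,2.4,0],[0,0,-0.21]],[5,[4.33,3.6,0],[0,0,-0.315]],[5,[6,4.8,0],[0,0,-0.42]],[5,[7.6,6,0],[0,0,-0.53]],[5,[9.15,7.2,0],[0,0,-0.646]],[5,[10.5,8.2,0],[0,0,-0.75]],[5,[11.9,9.2,0],[0,0,-0.86]],[5,[13.28,10.25,0],[0,0,-0.967]],[5,[13.28,10.25,0],[0,0,-0.967]],[5,[13.28,10.25,0],[0,0,-0.967]],[5,[13.28,10.25,0],[0,0,-0.967]]]' 100; python3 - <<'E'
from h import *
p,_=grab_frame("top");q,_=grab_frame("side")
b=rect("top",p,.30,.66,-.50,-.14,.03,1.5);a=cv2.resize(q[100:240,300:480],(b.shape[0]*1,b.shape[0]),interpolation=cv2.INTER_CUBIC)[:,:260];cv2.imwrite("pics/m4.png",np.hstack([b,a]))
plan(pose(.5927,-.0218,.175,178.41),pose(.5927,-.0218,.049,178.41))
E
```

```text
t: 45.8
eef_pos: [0.5923, -0.0218, 0.1754]
tool_rot: [0.015, 1.0, 0.0, 0.002]
force: [-0.2, 0.4, -2.1]
finger_gap: 0.0126
  shift [-0.03, 0.0, -0.01] turn [0.001, 0.002, -0.002] rows 0.0
  shift [-0.01, -0.0, 5.03] turn [0.001, 0.002, -0.002] rows 2.0
```

View pics/m4.png

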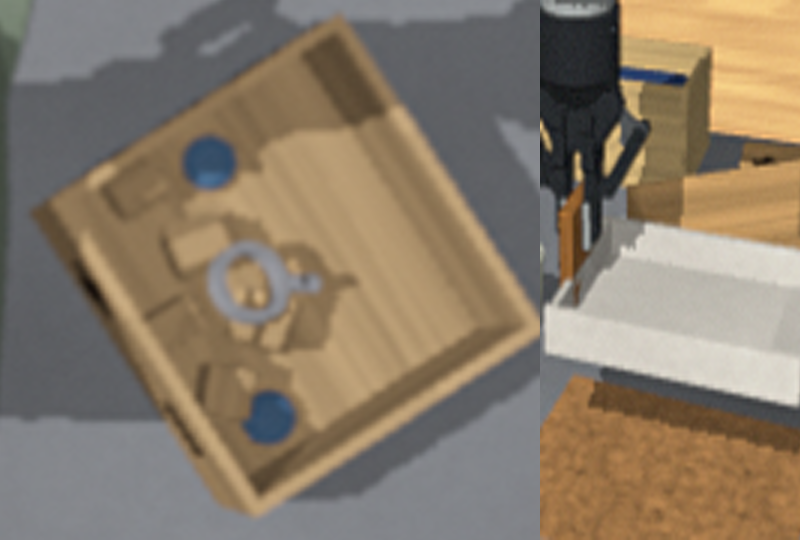

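Box holds both stones, the ring (245,285) and five blocks ((140,190), (195,245), (175,320), (230,390) and one under the ring); the tray is empty. Set it down.

```bash
python3 -m jog '[[5,[0,0,1.2],[0,0,0]],[5,[0,0,2.6],[0,0,0]],[5,[0,0,3.8],[0,0,0]],[5,[0,0,4.5],[0,0,0]],[5,[0,0,4.85],[0,0,0]],[5,[0,0,5.05],[0,0,0]],[5,[0,0,5.05],[0,0,0]],[5,[0,0,5.05],[0,0,0]]]' 100;  python3 -m jog '[[45,[0,0,0],[0,0,0]],[45,[0,0,0],[0,0,0]],[45,[0,0,0],[0,0,0]],[50,[0,0,-1],[0,0,0]],[50,[0,0,-3],[0,0,0]],[50,[0,0,-5.5],[0,0,0]],[50,[0,2.5,-5.5],[0,0,0]],[50,[0,5,-5.5],[0,0,0]],[50,[0,7.5,-5.5],[0,0,0]],[50,[0,10,-5.5],[0,0,0]],[50,[0,10,-5.5],[0,0,0]]]'; python3 - <<'E'
from h import *
from blocks import blocks
p,_=grab_frame("top");cv2.imwrite("pics/fin.png",p[70:300,70:580] if 0 else cv2.resize(p[70:310,80:520],None,fx=1.8,fy=1.8,interpolation=cv2.INTER_CUBIC))
print(blocks(p)[0])
E
```

```text
t: 46.9
eef_pos: [0.5927, -0.0207, 0.0487]
tool_rot: [0.014, 1.0, 0.001, 0.001]
force: [-0.4, -0.3, -2.2]
finger_gap: 0.0126
t: 48.28
eef_pos: [0.5982, 0.2336, 0.1856]
tool_rot: [0.011, 1.0, 0.001, 0.001]
force: [0.4, -0.2, 0.4]
finger_gap: 0.0498
[(0.4608333333333333, 0.10649999999999998, 179.0, 11.666666666666666, 90.0, 1028.388888888889)]
```

View pics/fin.png

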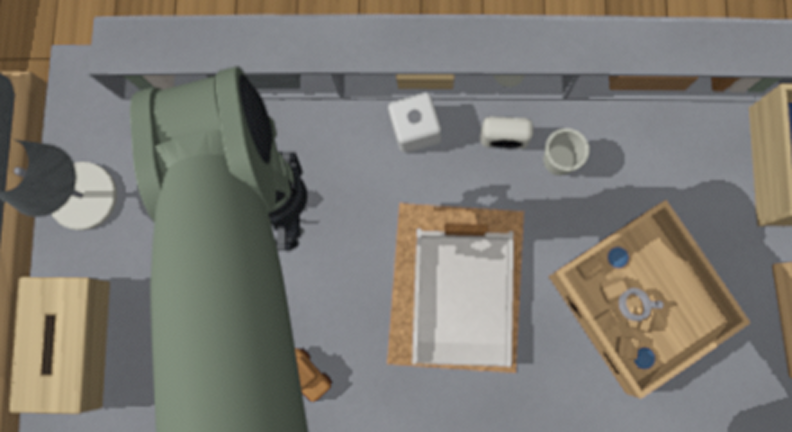

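Tray is empty and upright on its mat (465,295); all pieces are in the box (645,310); the neighbouring things are in place. The arm touches nothing, so I hand in.

```bash
python3 -c "
from plant import *
s=state();print(s['joint_velocities'].round(3),s['force'].round(2));print(finish_job())"
```

```text
[-0.056 -0.011 -0.021 -0.001 -0.011 -0.005] [ 0.5  -0.75  0.31]
the job is handed in; nothing more can be done
None
```

The job is done and handed in at about 48 s of the 210 s allowed. All eight pieces are in the sorter box and the empty tray is back upright on its mat.

- **Ring:** the first grip slipped because the ring hung turned about 32° from the hook's arm. I opened the jaws, turned them to match, and the second grip held. The ring came off the hook and went on the tray between the stones.
- **Blocks:** all five were present, went on the tray, and none had been knocked aside.
- **Pour:** I tipped the tray by its grip at about 68°. The wrist force fell from 4.6 N to about 2.2 N, roughly the tray's own weight.

**Last checks:**
- The top view just after the pour shows both stones, the ring and five blocks in the box. One block is mostly hidden under the ring.
- The final view shows the tray empty and upright on its mat. The light cube, clock and cup stand where they were.
- The arm hid the cone, the board book and the hook stand in that final view, and part of the toy car. The cone was last seen in place at about 14 s and the stand at about 8 s. I did not go near the cone, the book or the car, and touched the stand only to take the ring off.
- The arm was still settling very slightly at hand-in, with joint speeds up to 0.06 rad/s, well clear of everything.

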